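# Hook the finishing tray home into its bay and latch it

### The arm

A 6-joint arm with a two-finger parallel gripper is mounted at the origin on the work surface. World frame = base frame: x ahead of the robot, y to its left, z up, the work surface at z = 0. Lengths are in m, angles in degrees, forces in N, time in s.
With the tool pointing down it reaches from about 0.25 to 0.85 m from the base axis. Payload 12.5 kg.
Tool frame: the origin (TCP) lies at the very end of the fingers, on their centre line; the grasp point (between the pads) lies 19 mm behind it; x points along the fingers, y is the direction in which the jaws open and shut, and the axes are right-handed (so a half turn about x gives the same grasp; the last joint's range is limited). The gripper opens to 93 mm and grips with 3 to 60 N. Pads are 15 mm wide; open, the fingers measure 128 mm over their backs; the gripper's body (75 mm by 188 mm) begins 65 mm behind the grasp point.
Start: joints at [-80.993, 20.094, 94.641, -0, 65.266, -4.847], TCP at [0.132, -0.534, 0.219] pointing down, gripper open.
Joint ranges: [-157.81, 157.81], [-45, 120.19], [0.68, 151.7], [-89.99, 269.99], [4.06, 180], [-164.3, 164.3]. Speed limits (degrees/s): [127.2, 127.2, 159.86, 180, 180, 180].

### API

Orientations are given as a 3x3 rotation matrix whose columns are the frame's x, y, z axes.
In Python, from cell import ctrl gives the robot as it stands. The module is installed in compiled form; this text tells all that it offers.
- The arm moves only by the tool arm_command, never from a script. Its argument "rows" is a list of rows, each a list of 7 numbers: the shift along the world's x, y, z in cm, then the turn, a rotation vector about the world's x, y, z in degrees, then the closure, from 0 (fully open) to 1 (shut). A call has exactly 10 rows; each row shifts and turns the pose as measured when the row begins; what a row does not reach is not made up. A row lasts 1/10 s, in which the tool goes at most 50 mm and 8.59 degrees, less where a joint would pass 70% of its speed; a pose out of reach is approached as far as the arm can. A call is refused whole if a number of a shift passes 5 or a number of a turn 8.59, either way. A call with a gripper value outside its range is refused whole. The fingers move at their own pace and stop on an object; "force" is the grip in N (left out, the last holds). Time passes only in rows, so rows that do not move let the fingers close, or fill a call up. It gives the time, the measured TCP pose, the force and the opening at its end, in the units of the state.
- ctrl.get_obs(): the state, without advancing time (a new reading comes with each control period).
- ctrl.get_image(name): name is "side" or "top"; returns a dict with "pixels" (400x640x3 uint8, blue, green, red), "camera_matrix" (3x3 intrinsics, pixels), "world_to_cam" (4x4, takes a point from world to camera coordinates). Camera axes: x right, y down, z forward; pixel columns grow to the right and rows downward; lengths in m; the calibration is good to about 2 mm. A picture is of the moment at which its call begins. There is no depth.
- ctrl.job_done(): hands the job in, once; it reports no verdict.
The state is a dict: "time": time; "joints": joint angles; "dq": joint speeds; "tau": joint torques, N m; "tcp_pos": TCP position; "orientation": TCP orientation; "wrist_force": force on the tool from outside, world axes, zero at the start; "moment": the same for the moment, N m; "width": finger opening in m.
Only numpy, scipy, OpenCV 4.12 (cv2) and the standard library are available. Lean on these libraries where they do the work, as an engineer would, in place of code of your own. Each camera call takes 0.05 s, during which the arm holds its last target.

### The job

Hook a fingertip behind the far lip of the steel tray and drag it along the bench into its timber bay until you feel it meet the stop bar, and hold it pressed there with about 10 N for a second, never ramming it. Then let go, swing the turn-button round behind the tray, press it against the lip with about 10 N for a second so the tray is trapped on the stop, and leave it there. Slide the tray flat, without pinching or lifting it, keep its contents in it, and leave the other things on the bench alone.

Things in the scene. Friction and masses are not known exactly. Their poses are not given: they have to be found in the camera images.
- tray: Dark sheet-steel tray, loose, flat on the bench, 0.5 to 1 kg; 130 (x) by 200 (y) mm over its lip, 50 mm high. Box below the lip 114 x 184 mm, walls and floor 4 mm. Origin: centre of the underside; x to the far lip, z up. Holds a cork block and a wooden patch, none above the lip. Dragging it takes 2 to 6 N (differs each start), which comes on top of what it presses on the stop.
- far_lip (a point): Middle of the outer edge of the tray's far lip (the side away from the stop): tray x = 65 mm, 47 mm above the bench. The lip runs all round, 8 mm out from the wall, 44 to 50 mm above the bench. A fingertip comes down beyond it and pulls against it towards tray -x. Axes as the tray's.
- bay: Pale timber bay fixed to the bench: two rails 56 mm high, 12 mm thick, inner faces at y = +-107 mm from x = -52 to 60 mm, then flaring to +-131 mm at x = 115 mm. Origin on the bench midway between the rails; x points out of the bay to the far side, y to the turn-button's side, z up. The tray starts beyond the mouth, its centre at x = 177 to 212 mm, up to 10 mm sideways and 0.1 rad askew.
- bay_middle (a point): A point on the bench fixed to the bay at bay x = 50 mm; axes as the bay's. A rigid wooden stop bar 54 mm high lies across between the rails; it was set by hand, its face anywhere from bay x = -30 to 0 mm, and is not measured: find it by feel. With the near lip on it, the tray's origin lies within 15 mm of this point along x (far lip at bay x = 100 to 130 mm).
- keeper: Wooden foot with a steel pivot post, fixed to the bench beside the bay mouth, carrying the turn-button. Origin on the bench under the pivot axis, at bay x = 145, y = 155 mm; axes as the bay's. Foot 60 x 24 mm (x, y), 22 mm high, from 47 mm before to 13 mm beyond the pivot; post and button hub 22 mm diameter, up to 52 mm high.
- latch (a joint): Turn-button: angle of the flat dark steel bar turning level on the keeper's pivot. 0 = pointing along bay +x; grows clockwise seen from above; 1.57 = along bay -y, across behind the tray. It meets the lip of a tray that is home with the end of its flank at about 1.6 to 1.95 (turns on to 2.1 if nothing is there). Starts at -0.4 to 0, stays where left; about 1 N at its end moves it.
- latch_pivot (a point): On the turn-button's pivot axis, 39 mm above the bench; x axis along the bar to its end, z up.
- latch_end (a point): Middle of the free end of the turn-button's bar, 110 mm from the pivot, 39 mm above the bench; axes as the pivot's. The bar is 14 mm wide and reaches from 30 to 48 mm above the bench; room is free beside and above it.
- cork_block: Cork sanding block 55 x 85 x 28 mm lying in the tray. Origin: centre of its underside.
- veneer_patch: Wooden patch 50 x 60 x 12 mm lying in the tray. Origin: centre of its underside.
- glue: White glue bottle, 60 mm diameter, 150 mm high, standing on the bench; leave alone. Origin: centre of its underside.
- iron: Veneer iron with a steel sole 160 x 75 mm and a wooden handle, 105 mm high; leave alone. Origin: centre of its underside.
- offcut: Wood offcut 160 x 70 x 45 mm; leave alone. Origin: centre of its underside.

How it is judged (in metres and radians):
On the way, in this order (a step that is already met when the one before it is completed fails the run):
1. the tray is being dragged (25 mm or more from its start) by fingers touching it, the grasp point standing beyond the outer edge of its far lip (distance of tray from where it was at the start of the episode above 0.025 m and contact force between the fingers and tray above 0.5 N and x of the grasp point in the frame of far_lip above 0 m), for 0.1 s.
2. the tray is home in the bay and pressed on it with more than 6 N for half a second, by fingers beyond its far lip (x of tray in the frame of bay between 0.03 and 0.068 m and y of tray in the frame of bay between -0.009 and 0.009 m and angle between the x axis of tray and the x axis of bay, either way round below 0.06 rad and angle between tray's own z axis and vertical below 0.04 rad and contact force between tray and bay above 6 N and x of the grasp point in the frame of far_lip above 0 m and contact force between the fingers and tray above 3 N), for 0.5 s.
3. the fingers are off the tray and press the turn-button on its lip with more than 7 N for 0.4 s: more than dragging takes, so the tray is trapped between the button and the stop (x of tray in the frame of bay between 0.03 and 0.068 m and y of tray in the frame of bay between -0.009 and 0.009 m and angle between the x axis of tray and the x axis of bay, either way round below 0.06 rad and angle between tray's own z axis and vertical below 0.04 rad and contact force between the fingers and tray below 0.3 N and contact force between keeper and tray above 7 N and x of latch_end in the frame of far_lip below 0.012 m and y of latch_end in the frame of far_lip below 0.09 m), for 0.4 s.
At the end, for the whole second after the job is handed in: The tray stands flat in the bay at its stop (centre at bay x = 30 to 68 mm), within 9 mm of the middle line and 0.06 rad of square, at rest, its two pieces in it; the turn-button is round behind it, the middle of its free end at most 12 mm beyond the far lip (5 mm flank to lip) (x of tray in the frame of bay between 0.03 and 0.068 m and y of tray in the frame of bay between -0.009 and 0.009 m and angle between the x axis of tray and the x axis of bay, either way round below 0.06 rad and angle between tray's own z axis and vertical below 0.04 rad and x of latch_end in the frame of far_lip below 0.012 m and y of latch_end in the frame of far_lip below 0.09 m and linear speed of tray below 0.01 m/s and horizontal distance between each of cork_block, veneer_patch and tray below 0.095 m); the robot touches nothing.
It fails at once if the tray, well inside the bay (centre under bay x = 75 mm), is forced on the stop or rails, or anywhere by the turn-button, with more than 18 N ((contact force between tray and bay above 18 N and x of tray in the frame of bay below 0.075 m) or contact force between keeper and tray above 18 N).
It fails at once if the fingers load the tray with more than 30 N (a pinch or a hard push) (contact force between the fingers and tray above 30 N).
It fails at once if the robot strains the bay or turn-button with more than 25 N (contact force between any of the fingers, the arm and keeper above 25 N or contact force between any of the fingers, the arm and bay above 25 N).
It fails at once if the tray is lifted or tipped (height (world z) of tray above 0.012 m or angle between tray's own z axis and vertical above 0.12 rad).
It fails at once if something else on the bench is moved 20 mm or more (distance of any of glue, iron, offcut from where it was at the start of the episode above 0.02 m).
It also fails if it takes over 72 s, if anything falls off the work surface, if the arm or the gripper's body presses on something with over 40 N, if the wrist force passes 120 N, or if a joint passes its speed limit or range.

## Working session

There is one attempt and no reset: what is moved stays moved. The work goes in short steps, Python scripts to look and compute and a tool call to move; the robot and the scene stay as the last step left them, time stands still between calls to the robot, and variables do not carry over. Pictures are saved under pics/ and viewed, and the job is handed in when it is done.

Besides the shell and the picture viewer there is one more tool, called after "Request:" as name(argument=value, ...) on one line, values as JSON. arm_command: Moves the arm, as the interface text tells. Its arguments: {"type":"object","properties":{"rows":{"type":"array","items":{"type":"array","items":{"type":"number"}}},"force":{"type":"number"}},"required":["rows"]}

```bash
mkdir -p pics
python3 - <<'E'
from cell import ctrl
import cv2,numpy as np
o=ctrl.get_obs();print(o)
for n in("side","top"):
    d=ctrl.get_image(n);cv2.imwrite(f"pics/{n}0.png",d["pixels"]);np.savez(f"{n}.npz",K=d["camera_matrix"],T=d["world_to_cam"]);print(n,d["camera_matrix"],d["world_to_cam"])
E
```

```text
{'time': 0.0, 'joints': array([-8.09920009e+01,  2.01251472e+01,  9.46765835e+01,  2.09756754e-03,
        6.52651861e+01, -4.84721364e+00]), 'dq': array([0.01811072, 0.04483974, 0.09075986, 0.04439238, 0.03340995,
       0.0868612 ]), 'tau': array([ 3.72579612e-03, -4.97316277e+01, -2.85253143e+01,  7.02016940e-02,
        2.58037081e-02, -7.70215797e-05]), 'tcp_pos': array([ 0.13168851, -0.53365167,  0.21809612]), 'orientation': array([[-1.50023061e-04,  2.39454197e-01, -9.70907650e-01],
       [ 1.15871950e-03, -9.70906968e-01, -2.39454207e-01],
       [-9.99999317e-01, -1.16093328e-03, -1.31801813e-04]]), 'wrist_force': array([ 0.78322052,  0.2747685 , -0.02191987]), 'moment': array([-0.03509465,  0.05683307,  0.01633819]), 'width': 0.09321977043132923}
side [[456.90696052   0.         313.35824306]
 [  0.         456.90696052 204.68001909]
 [  0.           0.           1.        ]] [[-0.99634836 -0.08532676 -0.00304957  0.54750728]
 [-0.04623679  0.56923826 -0.82087147  0.06146801]
 [ 0.07177823 -0.81773293 -0.57110484  1.30917392]
 [ 0.          0.          0.          1.        ]]
top [[381.06447971   0.         321.20509012]
 [  0.         381.06447971 193.59955488]
 [  0.           0.           1.        ]] [[ 0.00259001 -0.99964147  0.02664995  0.00859571]
 [-0.99431293 -0.00541172 -0.10636031  0.54933254]
 [ 0.1064664  -0.02622292 -0.99397045  1.1690997 ]
 [ 0.          0.          0.          1.        ]]
```

View pics/side0.png

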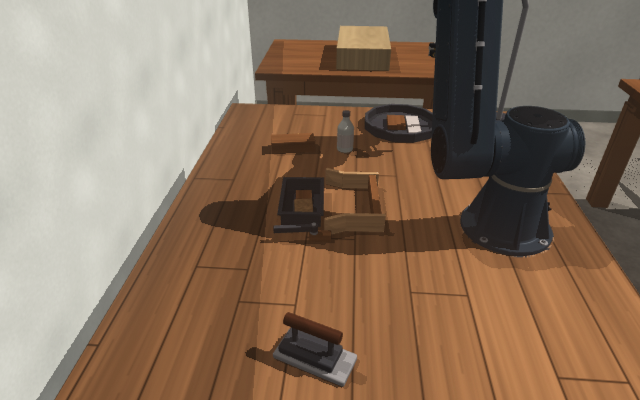

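View pics/top0.png

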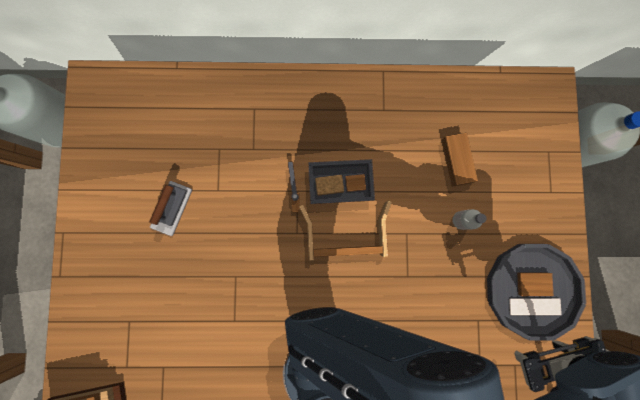

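The side view shows the tray at about (302,200), the bay at (350,205) and the turn-button at (297,228). In the top view the tray is at (341,181), the bay at (345,235), and the button runs from (290,155) to (297,210). I'll zoom in on both.

Run:
```python
import cv2
a=cv2.imread("pics/top0.png")[145:270,270:410];cv2.imwrite("pics/tz.png",cv2.resize(a,None,fx=5.6,fy=4.8 and 5.6*0.85,interpolation=cv2.INTER_CUBIC)[:600] if 0 else cv2.resize(a,None,fx=4.75,fy=4.75,interpolation=cv2.INTER_CUBIC)) 
a=cv2.imread("pics/side0.png")[160:250,265:395];cv2.imwrite("pics/sz.png",cv2.resize(a,None,fx=6,fy=6,interpolation=cv2.INTER_CUBIC))
```

```text
(no output)
```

View pics/tz.png

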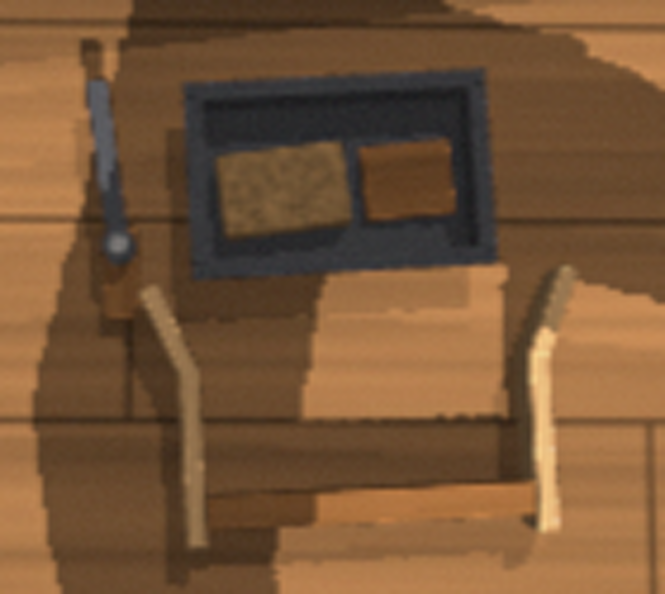

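View pics/sz.png

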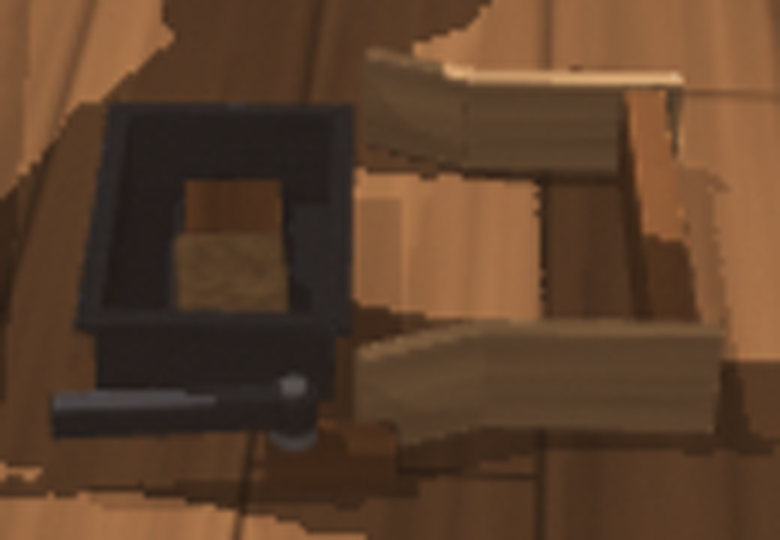

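```bash
cat > h.py <<'E'
import numpy as np,cv2
from scipy.optimize import least_squares
C={n:(lambda d:(d["K"],d["T"]))(np.load(n+".npz")) for n in("top","side")}
def proj(n,P):
    K,T=C[n];p=(np.c_[np.atleast_2d(P),np.ones(len(np.atleast_2d(P)))]@T.T)[:,:3]@K.T
    return p[:,:2]/p[:,2:]
def back(n,uv,z):
    K,T=C[n];R=T[:3,:3];c=-R.T@T[:3,3];d=R.T@np.linalg.inv(K)@np.array([*uv,1.]);return c+d*(z-c[2])/d[2]
def un(U,s,off): return (np.array(U,float)+.5)/s-.5+np.array(off)
def tf(p,L):
    c,s=np.cos(p[2]),np.sin(p[2]);L=np.atleast_2d(L);return np.c_[p[0]+c*L[:,0]-s*L[:,1],p[1]+s*L[:,0]+c*L[:,1],L[:,2]]
def fit(L,obs,x0):
    f=lambda p:np.concatenate([(proj(n,tf(p,np.array([L[k] for k in o])))-np.array(list(o.values()))).ravel() for n,o in obs.items()])
    r=least_squares(f,x0,loss="soft_l1");return r.x,f(r.x)
E
cat > m.py <<'E'
from h import *
t=lambda U:un(U,4.75,(270,145)); s=lambda U:un(U,6,(265,160))
Lt={"fl":(.065,.1,.05),"fr":(.065,-.1,.05),"nr":(-.065,-.1,.05),"nl":(-.065,.1,.05)}
top={"fl":t((186,86)),"fr":t((485,68)),"nr":t((496,263)),"nl":t((192,279))}
sid={"fl":s((78,327)),"fr":s((107,103)),"nr":s((355,105)),"nl":s((350,333))}
Lb={"lb":(-.052,.113,.056),"lk":(.06,.113,.056),"rb":(-.052,-.113,.056),"rk":(.06,-.113,.056),"lf":(.115,.137,.056),"rf":(.115,-.137,.056),"hub":(.145,.155,.052)}
btop={"lb":t((198,547)),"lk":t((189,372)),"rb":t((548,530)),"rk":t((540,342)),"lf":t((150,290)),"rf":t((569,268)),"hub":t((118,243))}
bs={"lb":s((722,328)),"lk":s((485,325)),"rb":s((681,77)),"rk":s((447,70)),"lf":s((360,351)),"rf":s((372,53)),"hub":s((293,382))}
for nm,L,a,b,x0 in(("tray",Lt,top,sid,(.55,0,0)),("bay",Lb,btop,bs,(.4,0,0))):
    for o in({"top":a},{"side":b},{"top":a,"side":b}):
        x,r=fit(L,o,x0);print(nm,list(o),x.round(4),np.abs(r).max().round(2),r.round(1) if len(o)==2 else "")
print("latch end",back("top",t((97,82)),.048),back("side",s((55,400)),.048))
print(back("top",t((118,243)),.052),back("side",s((293,382)),.052))
E
python3 m.py
```

```text
tray ['top'] [ 0.5865 -0.0506  0.0565] 0.81 
tray ['side'] [ 0.5875 -0.0407  0.0624] 0.7 
tray ['top', 'side'] [ 0.5873 -0.0484  0.0604] 1.98 [-1.6 -0.8 -0.7 -0.3 -0.  -0.1 -0.6  0.1 -0.3 -1.5  0.6 -1.2  0.3 -1.1
  0.7 -2. ]
bay ['top'] [ 0.4032 -0.0689  0.0552] 2.34 
bay ['side'] [ 0.4043 -0.0631  0.0561] 3.62 
bay ['top', 'side'] [ 0.4037 -0.0675  0.0551] 3.88 [-0.5  0.  -0.4 -0.3  0.2 -0.5 -0.7  2.2 -0.9 -0.6 -0.3 -0.5 -0.5 -0.1
  0.3 -1.  -0.6 -1.2  0.2 -0.9  3.9 -0.2  0.4 -0.7 -0.8 -1.3  0.4 -0.9]
latch end [0.6461827  0.10873547 0.048     ] [0.64673147 0.11604711 0.048     ]
[0.53970714 0.09373808 0.052     ] [0.54069616 0.09925127 0.052     ]
```

Request:
arm_command(rows=[[2.5,2.4,0,0,0,-1.1,0],[2.7,2.5,0,0,0,-1.1,0],[2.7,2.5,0,0,0,-1.1,0],[2.7,2.5,0,0,0,-1.1,0],[2.7,2.5,0,0,0,-1.1,0],[2.7,2.5,0,0,0,-1.1,0],[2.7,2.5,0,0,0,-1.1,0],[2.7,2.5,0,0,0,-1.1,0],[2.7,2.5,0,0,0,-1.1,0],[2.7,2.5,0,0,0,-1.1,0]])

```text
time: 1.1
tcp_pos: [0.4046, -0.2751, 0.2157]
orientation: [[-0.002, 0.035, -0.999], [0.005, -0.999, -0.035], [-1.0, -0.005, 0.002]]
wrist_force: [0.6, -0.5, -0.7]
width: 0.0931
```

Run:
```python
from h import *
t=lambda U:un(U,4.75,(270,145))
p=np.array([.4034,-.068,.055])
for U in((370,486),(250,494),(490,484)):
    w=back("top",t(U),.054);d=w[:2]-p[:2];c,s=np.cos(p[2]),np.sin(p[2]);print(w,c*d[0]+s*d[1],-s*d[0]+c*d[1])
```

```text
[ 0.38409249 -0.06891018  0.054     ] -0.01932834619124373 0.00015257724861003099
[0.37889923 0.00789026 0.054     ] -0.020291865312369532 0.07712236431691326
[ 0.38549596 -0.14600734  0.054     ] -0.022165211224505953 -0.07690515387711802
```

Request:
arm_command(rows=[[3,2.5,0,0,0,0.5,0],[3,2.5,0,0,0,0.5,0],[3,2.5,0,0,0,0.2,0],[3,2.5,0,0,0,0,0],[3,2.5,0,0,0,0,0],[3,2.5,0,0,0,0,0],[3,2.5,0,0,0,0,0],[3,2.5,0,0,0,0,0],[2.5,2,0,0,0,0,0],[1.5,1.5,0,0,0,0,0]])

```text
time: 2.1
tcp_pos: [0.6944, -0.0256, 0.2123]
orientation: [[-0.007, 0.059, -0.998], [0.006, -0.998, -0.059], [-1.0, -0.006, 0.007]]
wrist_force: [-0.5, -0.1, 0.5]
width: 0.0927
```

Request:
arm_command(rows=[[-0.7,-1,-2,0,0,0,0],[-0.5,-0.6,-2,0,0,0,0],[-0.2,-0.4,-2,0,0,0,0],[0,0,-2,0,0,0,0],[0,0,-2,0,0,0,0],[0,0,-2,0,0,0,0],[0,0,-2,0,0,0,0],[0,0,-1.5,0,0,0,0],[0,0,-0.8,0,0,0,0],[0,0,-0.2,0,0,0,0]])

```text
time: 3.1
tcp_pos: [0.6796, -0.0425, 0.0367]
orientation: [[-0.012, 0.063, -0.998], [0.007, -0.998, -0.063], [-1.0, -0.008, 0.012]]
wrist_force: [-1.1, -0.3, 0.2]
width: 0.0929
```

```bash
cat > look.py <<'E'
import sys,cv2
from cell import ctrl
k=sys.argv[1]
for n,(r0,r1,c0,c1),s in(("top",(145,270,270,410),4.75),("side",(150,250,265,395),6)):
    p=ctrl.get_image(n)["pixels"];cv2.imwrite(f"pics/{n}{k}.png",cv2.resize(p[r0:r1,c0:c1],None,fx=s,fy=s,interpolation=cv2.INTER_CUBIC))
o=ctrl.get_obs();print(o["time"],o["tcp_pos"].round(4),o["wrist_force"].round(2),o["orientation"].round(3).tolist())
E
python3 look.py 1
```

```text
3.2 [ 0.6801 -0.0425  0.0377] [ 0.55 -0.11  1.84] [[-0.011, 0.063, -0.998], [0.007, -0.998, -0.063], [-1.0, -0.007, 0.011]]
```

View pics/side1.png

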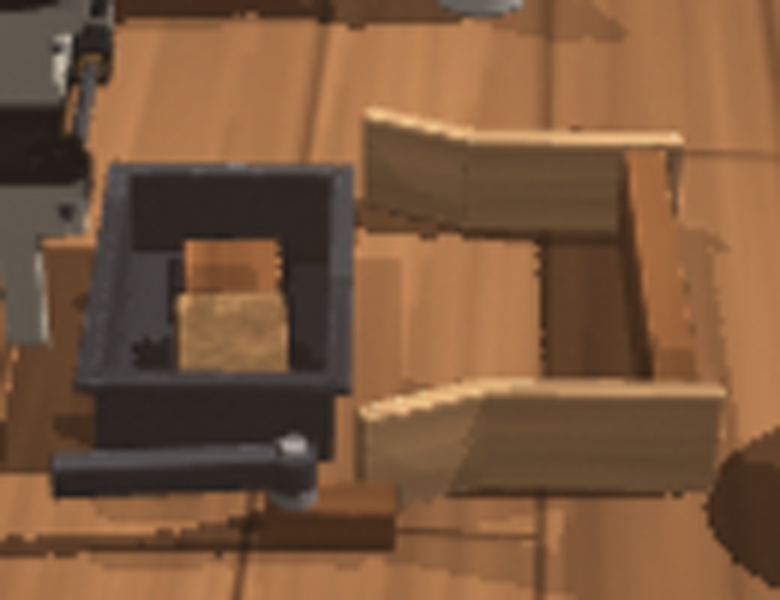

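View pics/top1.png

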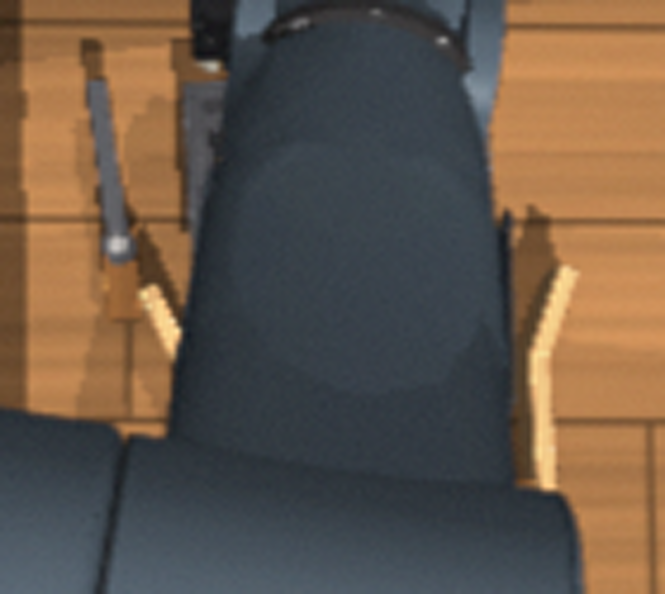

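Request:
arm_command(rows=[[0,0,-0.5,0,-0.3,0,0],[0,0,-0.5,0,-0.3,0,0],[0,0,-0.3,0,-0.2,0,0],[-0.4,0,0,0,0,0,0],[-0.4,0,0,0,0,0,0],[-0.4,0,0,0,0,0,0],[-0.4,0,0,0,0,0,0],[-0.3,0,0,0,0,0,0],[-0.3,0,0,0,0,0,0],[-0.3,0,0,0,0,0,0]])

```text
time: 4.2
tcp_pos: [0.656, -0.0427, 0.0273]
orientation: [[0.013, 0.063, -0.998], [0.006, -0.998, -0.063], [-1.0, -0.005, -0.013]]
wrist_force: [3.9, 0.4, -1.3]
width: 0.0928
```

Request:
arm_command(rows=[[-0.4,-0.04,0,0,0,0,0],[-0.6,-0.07,0,0,0,0,0],[-0.7,-0.08,0,0,0,0,0],[-0.7,-0.08,0,0,0,0,0],[-0.7,-0.08,0,0,0,0,0],[-0.7,-0.08,0,0,0,0,0],[-0.7,-0.08,0,0,0,0,0],[-0.6,-0.07,0,0,0,0,0],[-0.5,-0.06,0,0,0,0,0],[-0.4,-0.05,0,0,0,0,0]])

```text
time: 5.2
tcp_pos: [0.5913, -0.0502, 0.0276]
orientation: [[0.015, 0.063, -0.998], [0.006, -0.998, -0.063], [-1.0, -0.005, -0.015]]
wrist_force: [4.4, 0.4, -1.8]
width: 0.0932
```

```bash
python3 look.py 2
```

```text
5.3 [ 0.5909 -0.0502  0.0276] [-0.19 -0.48  0.35] [[0.013, 0.063, -0.998], [0.006, -0.998, -0.063], [-1.0, -0.005, -0.014]]
```

View pics/side2.png

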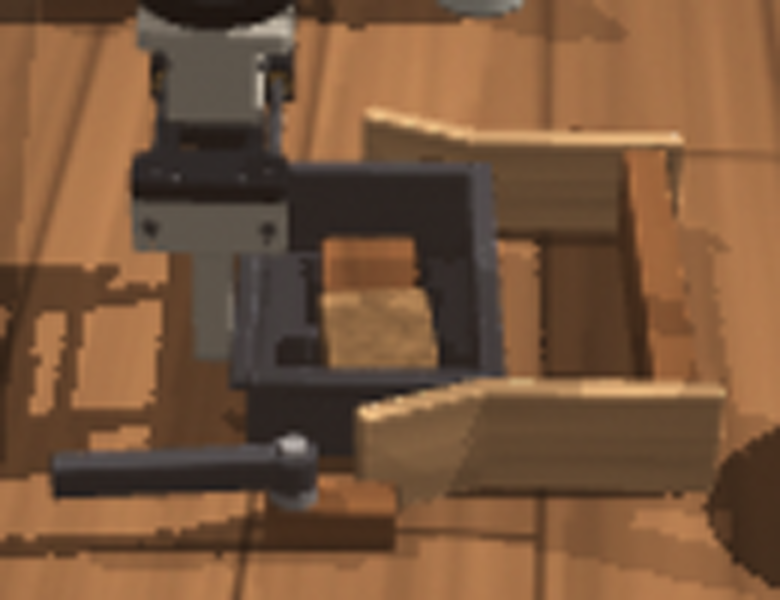

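View pics/top2.png

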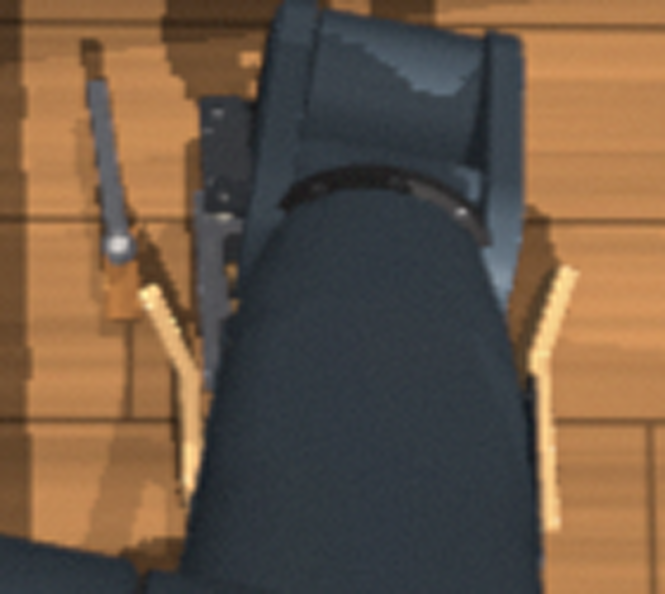

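Run:
```python
from h import *
t=lambda U:un(U,4.75,(270,145)); s=lambda U:un(U,6,(265,150))
p=np.array([.4034,-.068,.055]);c,sn=np.cos(p[2]),np.sin(p[2])
def B(w):d=w[:2]-p[:2];return np.round([c*d[0]+sn*d[1],-sn*d[0]+c*d[1]],4)
for U,z in(((207,388),.05),((193,195),.05),((200,375),.056)):print(B(back("top",t(U),z)))
for U,z in(((502,378),.05),((232,387),.05),((488,163),.05)):print("side",B(back("side",s(U),z)))
print(B(np.array([.591,-.0502])))
```

```text
[0.0486 0.1011]
[0.1742 0.1039]
[0.057  0.1052]
side [0.0503 0.1048]
side [0.176  0.1153]
side [ 0.0514 -0.088 ]
[0.1883 0.0075]
```

Request:
arm_command(rows=[[-0.3,-0.03,0,0,0,0,0],[-0.4,-0.03,0,0,0,0,0],[-0.4,-0.04,0,0,0,0,0],[-0.4,-0.04,0,0,0,0,0],[-0.4,-0.04,0,0,0,0,0],[-0.4,-0.04,0,0,0,0,0],[-0.4,-0.04,0,0,0,0,0],[-0.4,-0.03,0,0,0,0,0],[-0.3,-0.03,0,0,0,0,0],[-0.2,-0.02,0,0,0,0,0]])

```text
time: 6.3
tcp_pos: [0.5528, -0.0539, 0.0278]
orientation: [[0.015, 0.063, -0.998], [0.006, -0.998, -0.063], [-1.0, -0.005, -0.016]]
wrist_force: [3.6, 0.9, -2.0]
width: 0.093
```

Request:
arm_command(rows=[[-0.1,-0.01,0,0,0,0,0],[-0.1,-0.01,0,0,0,0,0],[-0.1,-0.01,0,0,0,0,0],[-0.1,-0.01,0,0,0,0,0],[-0.1,-0.01,0,0,0,0,0],[-0.1,-0.01,0,0,0,0,0],[-0.1,-0.01,0,0,0,0,0],[-0.1,-0.01,0,0,0,0,0],[-0.1,-0.01,0,0,0,0,0],[-0.1,-0.01,0,0,0,0,0]])

```text
time: 7.3
tcp_pos: [0.5423, -0.055, 0.0279]
orientation: [[0.016, 0.063, -0.998], [0.006, -0.998, -0.063], [-1.0, -0.005, -0.016]]
wrist_force: [4.0, 1.4, -2.5]
width: 0.0928
```

Request:
arm_command(rows=[[-0.1,-0.01,0,0,0,0,0],[-0.1,-0.01,0,0,0,0,0],[-0.1,-0.01,0,0,0,0,0],[-0.1,-0.01,0,0,0,0,0],[-0.1,-0.01,0,0,0,0,0],[-0.1,-0.01,0,0,0,0,0],[-0.1,-0.01,0,0,0,0,0],[-0.1,-0.01,0,0,0,0,0],[-0.1,-0.01,0,0,0,0,0],[-0.1,-0.01,0,0,0,0,0]])

```text
time: 8.3
tcp_pos: [0.5314, -0.0561, 0.0279]
orientation: [[0.016, 0.063, -0.998], [0.006, -0.998, -0.063], [-1.0, -0.005, -0.016]]
wrist_force: [4.5, 0.5, -2.1]
width: 0.0931
```

```bash
python3 look.py 3
```

```text
8.4 [ 0.5312 -0.0561  0.0278] [ 2.81  0.25 -1.89] [[0.015, 0.063, -0.998], [0.006, -0.998, -0.063], [-1.0, -0.005, -0.016]]
```

View pics/side3.png

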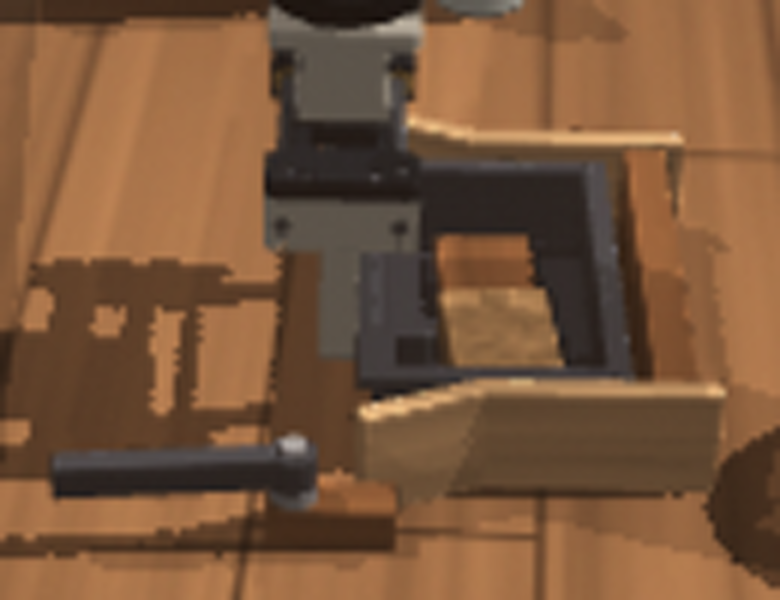

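View pics/top3.png

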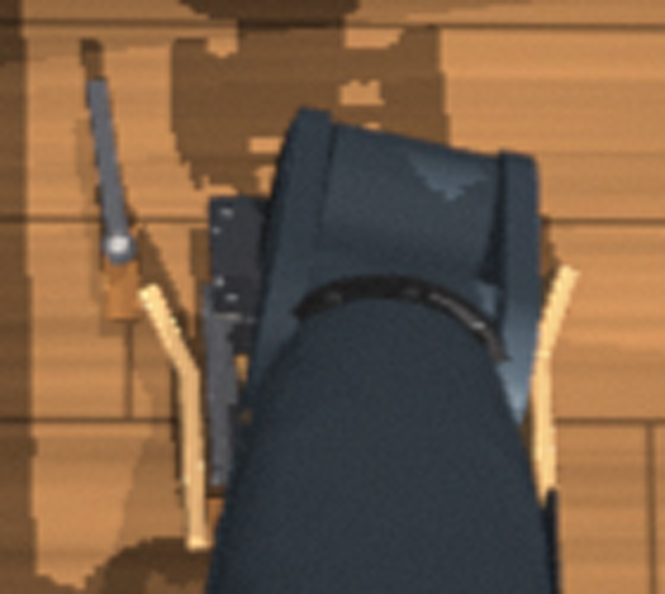

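The tray is about centred between the rails. The side view shows roughly 8 mm left to the stop (lip at x≈632, bar face at x≈650).

Request:
arm_command(rows=[[-0.07,0,0,0,0,0,0],[-0.07,0,0,0,0,0,0],[-0.07,0,0,0,0,0,0],[-0.07,0,0,0,0,0,0],[-0.07,0,0,0,0,0,0],[-0.07,0,0,0,0,0,0],[-0.07,0,0,0,0,0,0],[-0.07,0,0,0,0,0,0],[-0.07,0,0,0,0,0,0],[-0.07,0,0,0,0,0,0]])

```text
time: 9.4
tcp_pos: [0.5239, -0.0562, 0.0279]
orientation: [[0.016, 0.063, -0.998], [0.006, -0.998, -0.063], [-1.0, -0.005, -0.016]]
wrist_force: [4.2, -0.1, -2.3]
width: 0.0927
```

Request:
arm_command(rows=[[-0.06,0,0,0,0,0,0],[-0.06,0,0,0,0,0,0],[-0.06,0,0,0,0,0,0],[-0.06,0,0,0,0,0,0],[-0.06,0,0,0,0,0,0],[-0.06,0,0,0,0,0,0],[-0.06,0,0,0,0,0,0],[-0.06,0,0,0,0,0,0],[-0.06,0,0,0,0,0,0],[-0.06,0,0,0,0,0,0]])

```text
time: 10.4
tcp_pos: [0.5235, -0.0571, 0.0297]
orientation: [[0.03, 0.058, -0.998], [0.004, -0.998, -0.058], [-1.0, -0.003, -0.031]]
wrist_force: [7.3, 0.8, -3.2]
width: 0.0927
```

Request:
arm_command(rows=[[-0.08,0,-0.02,0,0.1,0,0],[-0.1,0,-0.02,0,0.1,0,0],[-0.11,0,-0.02,0,0.1,0,0],[-0.11,0,-0.02,0,0.1,0,0],[-0.11,0,-0.02,0,0.1,0,0],[-0.11,0,-0.02,0,0.1,0,0],[-0.11,0,-0.02,0,0.1,0,0],[-0.11,0,-0.02,0,0.1,0,0],[-0.11,0,-0.02,0,0.1,0,0],[-0.11,0,-0.02,0,0.1,0,0]])

```text
time: 11.4
tcp_pos: [0.5231, -0.058, 0.0309]
orientation: [[0.038, 0.051, -0.998], [0.002, -0.999, -0.051], [-0.999, -0.0, -0.038]]
wrist_force: [8.1, 0.7, -3.7]
width: 0.0929
```

Request:
arm_command(rows=[[-0.13,0,-0.03,0,0.15,0.05,0],[-0.15,0,-0.03,0,0.15,0.05,0],[-0.16,0,-0.03,0,0.15,0.05,0],[-0.18,0,-0.03,0,0.15,0.05,0],[-0.18,0,-0.03,0,0.15,0.05,0],[-0.18,0,-0.03,0,0.15,0.05,0],[-0.18,0,-0.03,0,0.15,0.05,0],[-0.18,0,-0.03,0,0.15,0.05,0],[-0.18,0,-0.03,0,0.15,0.05,0],[-0.18,0,-0.03,0,0.15,0.05,0]])

```text
time: 12.4
tcp_pos: [0.5233, -0.058, 0.0334]
orientation: [[0.052, 0.052, -0.997], [0.001, -0.999, -0.052], [-0.999, 0.002, -0.052]]
wrist_force: [10.7, 2.3, -4.8]
width: 0.0933
```

Request:
arm_command(rows=[[-0.18,0,-0.1,0,0.3,0,0],[-0.2,0,-0.1,0,0.3,0,0],[-0.22,0,-0.1,0,0.3,0,0],[-0.24,0,-0.1,0,0.3,0,0],[-0.26,0,-0.1,0,0.3,0,0],[-0.27,0,-0.1,0,0.3,0,0],[-0.27,0,-0.1,0,0.3,0,0],[-0.27,0,-0.1,0,0.3,0,0],[-0.27,0,-0.1,0,0.3,0,0],[-0.27,0,-0.1,0,0.3,0,0]])

```text
time: 13.4
tcp_pos: [0.5235, -0.0583, 0.032]
orientation: [[0.056, 0.05, -0.997], [-0.004, -0.999, -0.05], [-0.998, 0.007, -0.056]]
wrist_force: [15.1, 3.4, -3.7]
width: 0.0928
```

Request:
arm_command(rows=[[-0.26,0,-0.1,0,0.3,0,0],[-0.25,0,-0.1,0,0.3,0,0],[-0.25,0,-0.1,0,0.3,0,0],[-0.25,0,-0.1,0,0.3,0,0],[-0.25,0,-0.1,0,0.3,0,0],[-0.25,0,-0.1,0,0.3,0,0],[-0.25,0,-0.1,0,0.3,0,0],[-0.25,0,-0.1,0,0.3,0,0],[-0.25,0,-0.1,0,0.3,0,0],[-0.25,0,-0.1,0,0.3,0,0]])

```text
time: 14.4
tcp_pos: [0.5236, -0.0585, 0.0316]
orientation: [[0.062, 0.049, -0.997], [-0.009, -0.999, -0.05], [-0.998, 0.012, -0.061]]
wrist_force: [13.1, 2.7, -1.9]
width: 0.093
```

```bash
python3 look.py 4
```

```text
14.5 [ 0.5236 -0.0584  0.0316] [13.54  3.55 -1.89] [[0.062, 0.049, -0.997], [-0.009, -0.999, -0.05], [-0.998, 0.012, -0.061]]
```

View pics/side4.png

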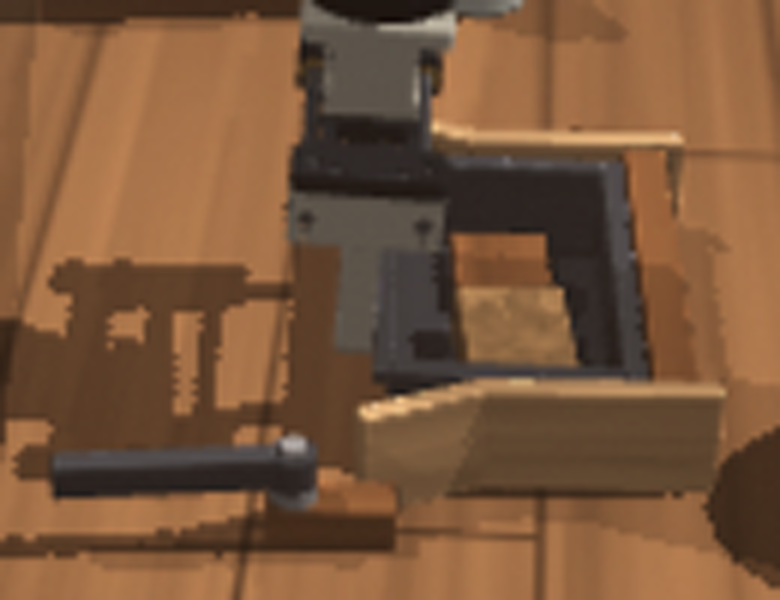

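View pics/top4.png

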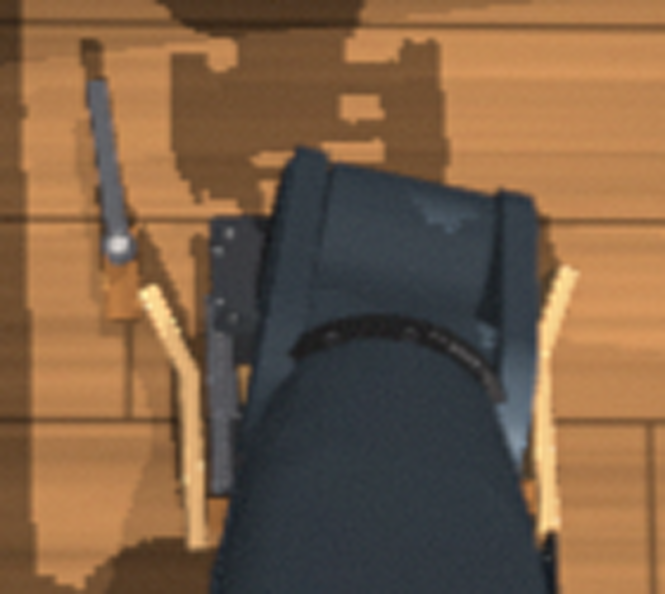

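Request:
arm_command(rows=[[-0.1,0,0,0,0,0,0],[0.2,0,0,0,0,0,0],[0.5,0,0,0,0,0,0],[0.8,0,0,0,0,0,0],[0.8,0,0,0.1,0.5,0,0],[0.5,0,0.5,0.1,0.6,0,0],[0,0,2,0.1,0.6,0,0],[0,0,2.5,0.1,0.6,0,0],[0,0,2.5,0,0.5,0,0],[0,0,1,0,0.3,0,0.5]])

```text
time: 15.5
tcp_pos: [0.5517, -0.0579, 0.1174]
orientation: [[-0.006, 0.05, -0.999], [0.0, -0.999, -0.05], [-1.0, -0.001, 0.006]]
wrist_force: [0.8, 0.9, -1.3]
width: 0.0884
```

```bash
python3 look.py 5
python3 - <<'E'
import numpy as np
p=np.array([.4034,-.068,.055]);c,s=np.cos(p[2]),np.sin(p[2])
def W(b):return (p[0]+c*b[0]-s*b[1],p[1]+s*b[0]+c*b[1])
prev=None
for f in [-.085,0,.2,.4,.6,.8,1,1.2,1.4,1.6,1.7,1.83]:
    u=np.array([np.cos(f),-np.sin(f)]);n=np.array([np.sin(f),np.cos(f)])
    h=7.5*abs(n[0])+17.5*abs(n[1]); r=100+8*max(f,0)/1.8
    m=15 if f<-.08 else 0
    w=np.array(W((np.array([145,155])+r*u+(7+h+m)*n)/1000));print(f,w.round(4),(w-prev).round(4) if prev is not None else "");prev=w
E
```

```text
15.6 [ 0.5518 -0.0579  0.1167] [ 0.21  0.18 -0.48] [[-0.006, 0.05, -0.999], [0.0, -0.999, -0.05], [-1.0, -0.0, 0.006]]
-0.085 [0.6331 0.1484] 
0 [0.6382 0.1247] [ 0.0051 -0.0237]
0.2 [0.6432 0.1055] [ 0.005  -0.0192]
0.4 [0.6442 0.0848] [ 0.0011 -0.0207]
0.6 [0.6408 0.0635] [-0.0035 -0.0214]
0.8 [0.6324 0.0426] [-0.0083 -0.0209]
1 [0.6193 0.0234] [-0.0132 -0.0192]
1.2 [0.6017 0.0072] [-0.0176 -0.0162]
1.4 [ 0.5804 -0.0049] [-0.0213 -0.0121]
1.6 [ 0.5574 -0.012 ] [-0.0229 -0.0071]
1.7 [ 0.5483 -0.0138] [-0.0091 -0.0018]
1.83 [ 0.5361 -0.0149] [-0.0123 -0.0012]
```

View pics/side5.png

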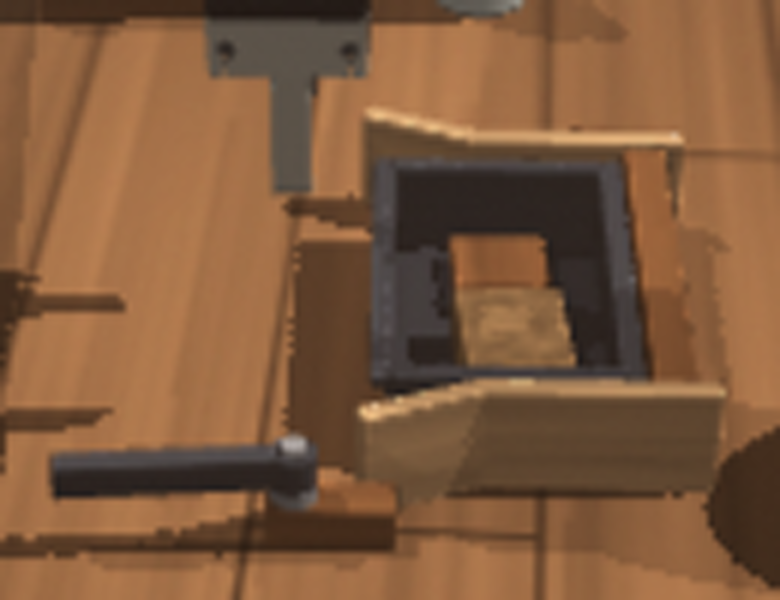

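The tray rests on the stop and the fingers are clear of it. Next I close the jaws and go to the outer side of the button.

Request:
arm_command(rows=[[1,2,0,0,0,0,1],[1,2.5,0,0,0,0,1],[1,2.5,0,0,0,0,1],[1,2.5,0,0,0,0,1],[1,2.5,0,0,0,0,1],[1,2.5,0,0,0,0,1],[0.9,2,0,0,0,0,1],[0.6,1.5,0,0,0,0,1],[0.2,0.8,0,0,0,0,1],[0,0.2,0,0,0,0,1]])

```text
time: 16.6
tcp_pos: [0.6284, 0.139, 0.1065]
orientation: [[-0.021, 0.047, -0.999], [-0.001, -0.999, -0.047], [-1.0, -0.0, 0.021]]
wrist_force: [-0.6, 0.3, -0.6]
width: 0.0027
```

Request:
arm_command(rows=[[0.2,0.7,0,0,-0.3,0,1],[0.2,0.5,0,0,-0.3,0,1],[0.1,0.2,-0.3,0,-0.2,0,1],[0,0,-1,0,0,0,1],[0,0,-1.3,0,0,0,1],[0,0,-1.3,0,0,0,1],[0,0,-1.3,0,0,0,1],[0,0,-1,0,0,0,1],[0,0,-0.5,0,0,0,1],[0,0,-0.2,0,0,0,1]])

```text
time: 17.6
tcp_pos: [0.6321, 0.1512, 0.0296]
orientation: [[-0.009, 0.045, -0.999], [-0.002, -0.999, -0.045], [-1.0, 0.001, 0.009]]
wrist_force: [0.4, 0.2, 0.4]
width: 0.0004
```

```bash
python3 look.py 6
```

```text
17.7 [0.6323 0.1512 0.0303] [ 0.6  -0.17  0.39] [[-0.008, 0.045, -0.999], [-0.002, -0.999, -0.045], [-1.0, 0.001, 0.009]]
```

View pics/side6.png

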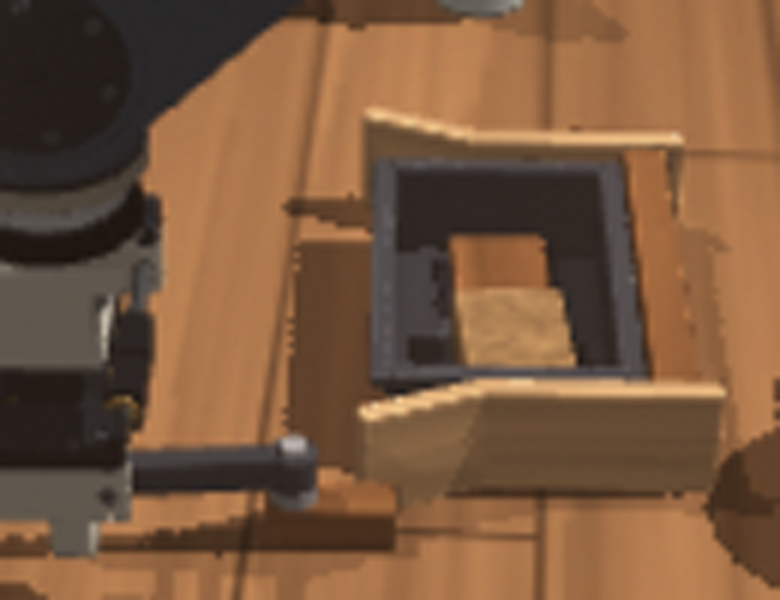

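View pics/top6.png

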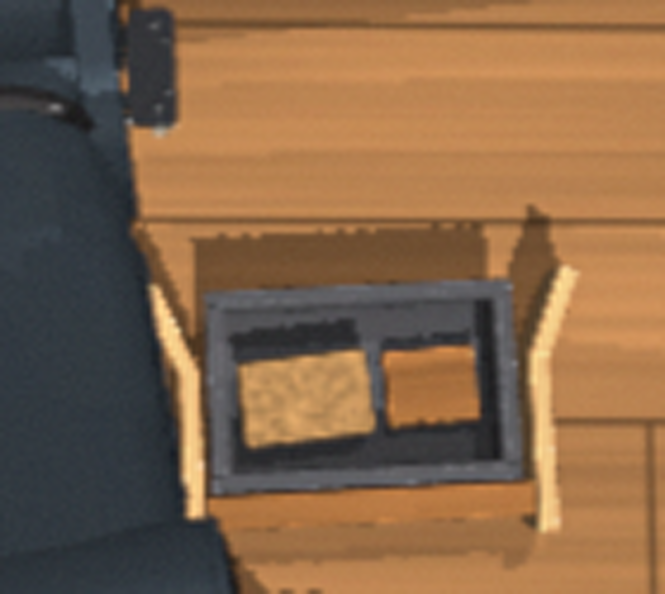

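Run:
```python
from h import *
t=lambda U:un(U,4.75,(270,145))
L={"fl":(.065,.1,.05),"fr":(.065,-.1,.05),"nr":(-.065,-.1,.05),"nl":(-.065,.1,.05)}
x,r=fit(L,{"top":dict(fl=t((207,294)),fr=t((510,280)),nr=t((523,480)),nl=t((212,494)))},(.45,-.06,.05));print(x,r.round(1))
p=np.array([.4034,-.068,.055]);c,s=np.cos(p[2]),np.sin(p[2]);d=x[:2]-p[:2];print(c*d[0]+s*d[1],-s*d[0]+c*d[1],x[2]-p[2])
```

```text
[ 0.44770573 -0.06527034  0.04632143] [-0.6 -0.3  0.3 -0.1  0.1  0.2  0.2  0.2]
0.0443887949017343 0.00028994690496042443 -0.008678571179162792
```

Request:
arm_command(rows=[[0.1,-0.4,0,0,0,0,1],[0.1,-0.6,0,0,0,0,1],[0.1,-0.7,0,0,0,0,1],[0.15,-0.7,0,0,0,0,1],[0.15,-0.7,0,0,0,0,1],[0.15,-0.7,0,0,0,0,1],[0.1,-0.7,0,0,0,0,1],[0.1,-0.7,0,0,0,0,1],[0.1,-0.6,0,0,0,0,1],[0,-0.4,0,0,0,0,1]])

```text
time: 18.7
tcp_pos: [0.6447, 0.0839, 0.0323]
orientation: [[-0.006, 0.044, -0.999], [-0.001, -0.999, -0.044], [-1.0, 0.0, 0.006]]
wrist_force: [-0.0, 1.0, -0.2]
width: 0.0001
```

Request:
arm_command(rows=[[-0.1,-0.6,0,0,0,0,1],[-0.1,-0.7,0,0,0,0,1],[-0.15,-0.7,0,0,0,0,1],[-0.2,-0.7,0,0,0,0,1],[-0.2,-0.6,0,0,0,0,1],[-0.3,-0.6,0,0,0,0,1],[-0.35,-0.6,0,0,0,0,1],[-0.4,-0.6,0,0,0,0,1],[-0.4,-0.5,0,0,0,0,1],[-0.3,-0.4,0,0,0,0,1]])

```text
time: 19.7
tcp_pos: [0.618, 0.0184, 0.0326]
orientation: [[-0.004, 0.044, -0.999], [-0.001, -0.999, -0.044], [-1.0, 0.001, 0.004]]
wrist_force: [1.5, 0.9, 0.5]
width: 0.0004
```

```bash
python3 look.py 7
```

```text
19.8 [0.6179 0.0183 0.0326] [ 0.68 -0.03  0.09] [[-0.005, 0.044, -0.999], [-0.001, -0.999, -0.044], [-1.0, 0.001, 0.005]]
```

View pics/side7.png

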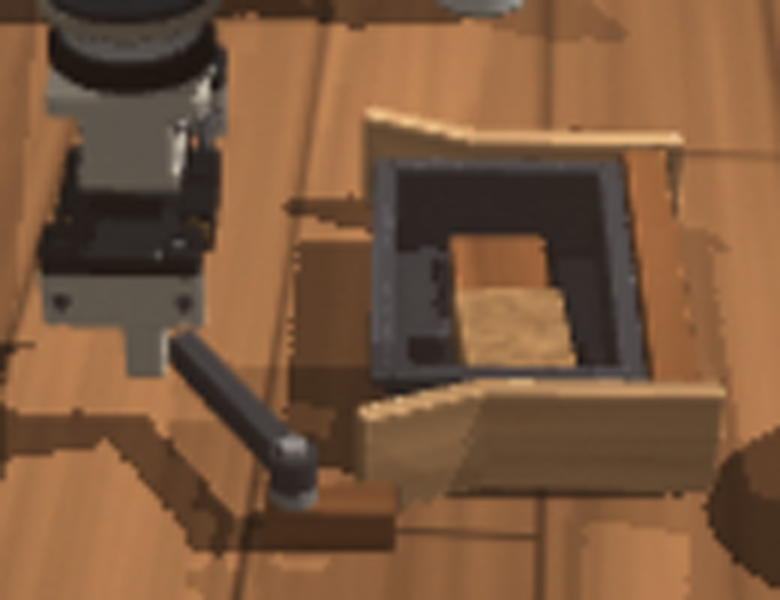

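Request:
arm_command(rows=[[-0.4,-0.3,0,0,0,0,1],[-0.6,-0.4,0,0,0,0,1],[-0.6,-0.4,0,0,0,0,1],[-0.6,-0.3,0,0,0,0,1],[-0.7,-0.3,0,0,0,0,1],[-0.7,-0.3,0,0,0,0,1],[-0.7,-0.2,0,0,0,0,1],[-0.6,-0.2,0,0,0,0,1],[-0.6,-0.1,0,0,0,0,1],[-0.4,-0.1,0,0,0,0,1]])

```text
time: 20.8
tcp_pos: [0.554, -0.0093, 0.0328]
orientation: [[-0.004, 0.044, -0.999], [-0.001, -0.999, -0.044], [-1.0, 0.001, 0.004]]
wrist_force: [0.7, 1.8, -0.5]
width: 0.0006
```

```bash
python3 look.py 8
```

```text
20.9 [ 0.554  -0.0094  0.0328] [ 1.23 -0.04  0.49] [[-0.004, 0.044, -0.999], [-0.001, -0.999, -0.044], [-1.0, 0.001, 0.004]]
```

View pics/side8.png

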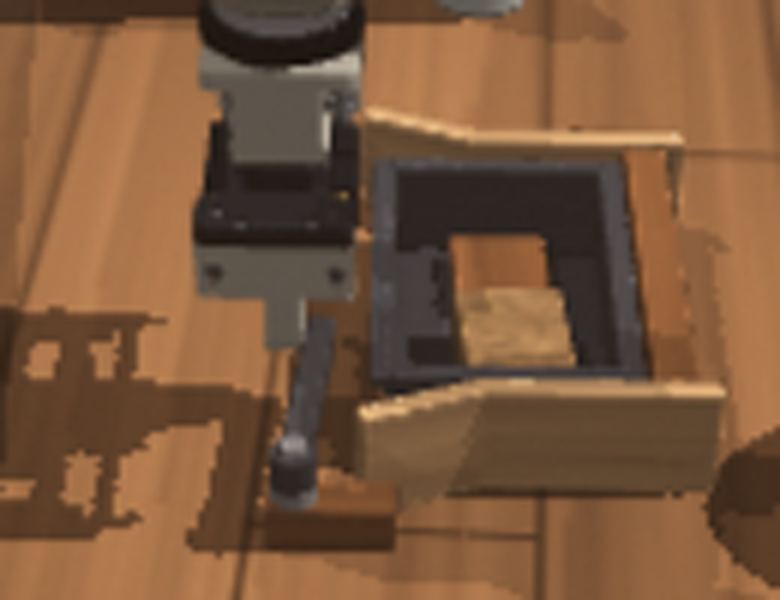

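Request:
arm_command(rows=[[-0.12,-0.01,0,0,0,0,1],[-0.12,-0.01,0,0,0,0,1],[-0.12,-0.01,0,0,0,0,1],[-0.12,-0.01,0,0,0,0,1],[-0.12,-0.01,0,0,0,0,1],[-0.12,-0.01,0,0,0,0,1],[-0.12,0,0,0,0,0,1],[-0.12,0,0,0,0,0,1],[-0.1,0,0,0,0,0,1],[-0.1,0,0,0,0,0,1]])

```text
time: 21.9
tcp_pos: [0.5424, -0.0098, 0.0329]
orientation: [[-0.003, 0.045, -0.999], [-0.001, -0.999, -0.045], [-1.0, 0.001, 0.003]]
wrist_force: [0.4, 1.2, -0.5]
width: 0.0005
```

Request:
arm_command(rows=[[-0.07,0,0,0,0,0,1],[-0.07,0,0,0,0,0,1],[-0.07,0,0,0,0,0,1],[-0.07,0,0,0,0,0,1],[-0.07,0,0,0,0,0,1],[-0.07,0,0,0,0,0,1],[-0.07,0,0,0,0,0,1],[-0.07,0,0,0,0,0,1],[-0.07,0,0,0,0,0,1],[-0.07,0,0,0,0,0,1]])

```text
time: 22.9
tcp_pos: [0.5377, -0.0098, 0.0333]
orientation: [[0.004, 0.044, -0.999], [-0.001, -0.999, -0.044], [-1.0, 0.001, -0.004]]
wrist_force: [5.0, 1.5, -2.4]
width: 0.0003
```

Request:
arm_command(rows=[[-0.1,0,-0.05,0,0.2,0,1],[-0.14,0,-0.07,0,0.3,0,1],[-0.18,0,-0.1,0,0.3,0,1],[-0.2,0,-0.1,0,0.3,0,1],[-0.22,0,-0.1,0,0.3,0,1],[-0.22,0,-0.1,0,0.3,0,1],[-0.22,0,-0.1,0,0.3,0,1],[-0.22,0,-0.1,0,0.3,0,1],[-0.22,0,-0.1,0,0.3,0,1],[-0.22,0,-0.1,0,0.3,0,1]])

```text
time: 23.9
tcp_pos: [0.5369, -0.0098, 0.0329]
orientation: [[-0.003, 0.041, -0.999], [-0.002, -0.999, -0.041], [-1.0, 0.002, 0.003]]
wrist_force: [8.3, 3.0, 2.0]
width: 0.0006
```

Request:
arm_command(rows=[[-0.24,0,-0.05,0,0.2,0,1],[-0.27,0,-0.05,0,0.2,0,1],[-0.29,0,-0.05,0,0.2,0,1],[-0.3,0,-0.05,0,0.2,0,1],[-0.3,0,-0.05,0,0.2,0,1],[-0.3,0,-0.05,0,0.2,0,1],[-0.3,0,-0.05,0,0.2,0,1],[-0.3,0,-0.05,0,0.2,0,1],[-0.3,0,-0.05,0,0.2,0,1],[-0.3,0,-0.05,0,0.2,0,1]])

```text
time: 24.9
tcp_pos: [0.5366, -0.01, 0.034]
orientation: [[0.031, 0.035, -0.999], [-0.004, -0.999, -0.035], [-1.0, 0.005, -0.031]]
wrist_force: [15.9, 3.7, -8.7]
width: 0.0005
```

Request:
arm_command(rows=[[-0.27,0,-0.07,0,0.25,0,1],[-0.26,0,-0.07,0,0.25,0,1],[-0.25,0,-0.07,0,0.25,0,1],[-0.25,0,-0.07,0,0.25,0,1],[-0.25,0,-0.07,0,0.25,0,1],[-0.25,0,-0.07,0,0.25,0,1],[-0.25,0,-0.07,0,0.25,0,1],[-0.25,0,-0.07,0,0.25,0,1],[-0.25,0,-0.07,0,0.25,0,1],[-0.25,0,-0.07,0,0.25,0,1]])

```text
time: 25.9
tcp_pos: [0.5369, -0.0102, 0.0341]
orientation: [[0.048, 0.03, -0.998], [-0.006, -1.0, -0.03], [-0.999, 0.007, -0.047]]
wrist_force: [12.6, 2.6, -5.4]
width: 0.0006
```

```bash
python3 look.py 9
```

```text
26.0 [ 0.5369 -0.0102  0.0341] [11.73  3.22 -6.15] [[0.048, 0.03, -0.998], [-0.006, -1.0, -0.03], [-0.999, 0.007, -0.048]]
```

View pics/side9.png

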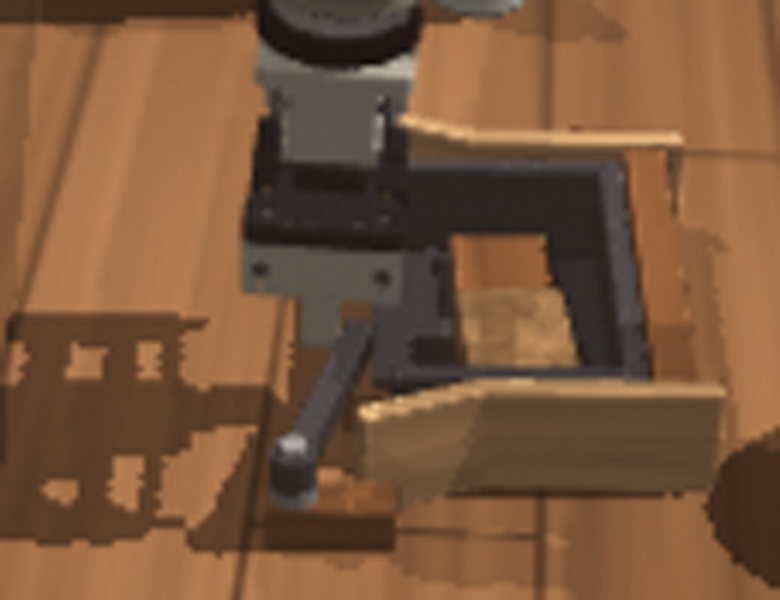

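Request:
arm_command(rows=[[-0.27,0,-0.07,0,0.3,0,1],[-0.28,0,-0.07,0,0.3,0,1],[-0.28,0,-0.07,0,0.3,0,1],[-0.28,0,-0.07,0,0.3,0,1],[-0.28,0,-0.07,0,0.3,0,1],[-0.28,0,-0.07,0,0.3,0,1],[-0.28,0,-0.07,0,0.3,0,1],[-0.28,0,-0.07,0,0.3,0,1],[-0.28,0,-0.07,0,0.3,0,1],[-0.28,0,-0.07,0,0.3,0,1]])

```text
time: 27.0
tcp_pos: [0.5369, -0.0102, 0.0343]
orientation: [[0.061, 0.024, -0.998], [-0.007, -1.0, -0.025], [-0.998, 0.009, -0.061]]
wrist_force: [15.4, 2.6, -7.4]
width: 0.0007
```

Held at 12 to 16 N on the finger for over 2 s. Now I back straight off along +x and lift.

Request:
arm_command(rows=[[-0.1,0,0,0,0,0,1],[0.2,0,0,0,0,0,1],[0.5,0,0,0,0,0,1],[0.8,0,0,0,0,0,1],[0.8,0,0,0,0.5,0,1],[1,0,0.5,0,0.6,0,1],[1,0,2,0,0.6,0,1],[1,0,2.5,0,0.6,0,1],[1,0,2.5,0,0.5,0,1],[0.5,0,1,0,0.3,0,1]])

```text
time: 28.0
tcp_pos: [0.6068, -0.0104, 0.1203]
orientation: [[-0.005, 0.025, -1.0], [-0.008, -1.0, -0.025], [-1.0, 0.007, 0.005]]
wrist_force: [1.1, -1.0, 0.2]
width: 0.0004
```

Request:
arm_command(rows=[[1,2,1,0,0,0,1],[1,3,1,0,0,0,1],[1,3,1,0,0,0,1],[1,3,1,0,0,0,1],[1,3,1,0,0,0,1],[1,3,1,0,0,0,1],[0,3,0,0,0,0,1],[0,2,0,0,0,0,1],[0,1,0,0,0,0,1],[0,0,0,0,0,0,1]])

```text
time: 29.0
tcp_pos: [0.6718, 0.2283, 0.1841]
orientation: [[-0.01, 0.023, -1.0], [-0.01, -1.0, -0.023], [-1.0, 0.01, 0.01]]
wrist_force: [0.7, 0.0, -0.1]
width: 0.0006
```

```bash
python3 look.py 10
```

```text
29.1 [0.672  0.2268 0.1842] [-0.27  0.79  0.57] [[-0.01, 0.021, -1.0], [-0.01, -1.0, -0.021], [-1.0, 0.01, 0.01]]
```

View pics/side10.png

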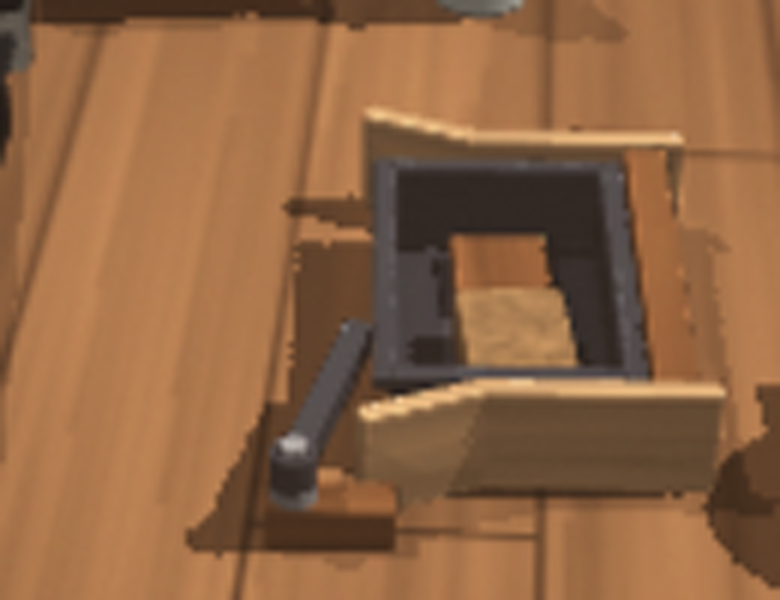

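View pics/top10.png

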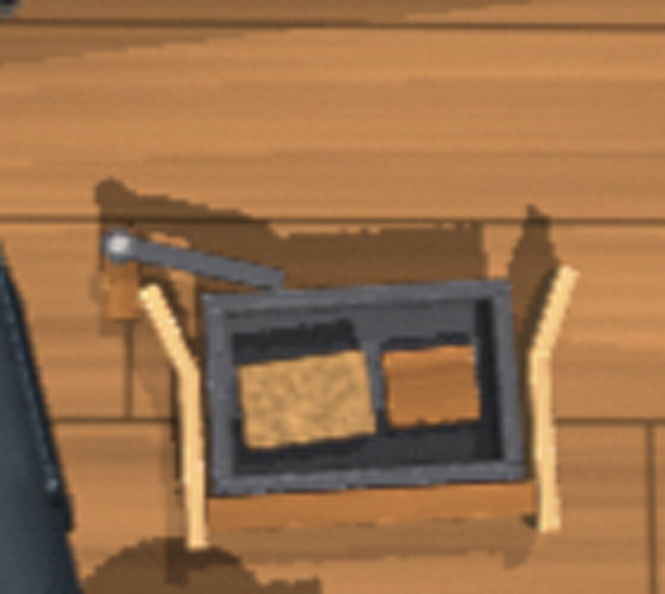

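The bar's end at (282,277) in the top view lies on the far lip. The tray sits square on the stop with both pieces in it, so I'm handing in.

Run:
```python
from cell import ctrl
print(ctrl.job_done())
```

```text
the job is handed in; nothing more can be done
None
```

The tray is home on its stop with the turn-button pressed against its far lip, and I handed the job in at about 29 s of the 72 s allowed. No verdict was reported.

- **Tray:** I dragged it in with both open fingertips behind the far lip, which took about 4 N. When it met the stop I raised the pull and held it at 13–15 N at the wrist for over a second, which puts roughly 9–11 N on the stop.
- **Turn-button:** I swung it round with the fingers closed and pressed it against the lip with 12–16 N at the finger for about 2 s. Allowing for the lever arm, that is roughly 9–13 N on the lip.
- **Last checks:** After the stop press, the tray's centre measured at about bay x = 44 mm, y = 0 mm, and 0.01 rad off square. The last pictures show it still there, with the bar's end on the lip, both pieces in the tray and the arm clear.
- **Disagreements:** The two cameras differed by 5–10 mm in y, so I trusted the top view. While pressing, the tool slowly tilted by up to 3.5°, and I only partly corrected that. The stop and lip forces above are inferred from the wrist force, not measured directly.
- **Not checked:** I did not look again at the glue bottle, iron or offcut at the end. The arm never worked near them.

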